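# Lay the coffee turntable on the breakfast bar

### The arm

A 6-joint arm with a two-finger parallel gripper is mounted at the origin on the work surface. World frame = base frame: x ahead of the robot, y to its left, z up, the work surface at z = 0. Lengths are in m, angles in rad, forces in N, time in s.
With the tool pointing down it reaches from about 0.325 to 0.775 m from the base axis. Payload 5.5 kg.
Tool frame: the origin (TCP) lies midway between the tips of the shut fingers; the grasp point (between the pads) lies 19 mm behind it; z points along the fingers, y is the line along which they close (so a half turn about z gives the same grasp; the last joint's range is limited). The gripper opens to 85 mm and grips with 20 to 120 N. Pads are 22 mm wide; open, the fingers measure 114 mm over their backs; the gripper's body (76 mm by 85 mm) begins 54 mm behind the grasp point. The pads swing forward as they close: fully open they stand 13 mm farther back than shut.
Start: joints at [1.244, 0.091, 1.231, -0, 1.82, -0.057], TCP at [0.16, 0.578, 0.231] pointing down, gripper open.
Joint ranges: [-2.87, 2.87], [-0.86, 2.18], [0.17, 2.46], [-1.51, 4.65], [0.06, 2.69], [-2.65, 2.65]. Speed limits (rad/s): [2.57, 2.57, 3.01, 3.14, 3.14, 3.14].

### API

Orientations are given as a rotation vector (axis times angle).
In Python, from workcell import ctrl, effector, inverse_kinematics, get_obs, viewer, order gives the robot as it stands. Calls block until the motion is done:
- ctrl.move_ptp(position, orientation): joint-space move of the TCP to a pose.
- ctrl.servo_line(position, frame=None, velocity=0.15): straight line of the TCP; frame=None keeps the orientation; velocity is the mean speed in m/s.
- ctrl.goto_joints(angles): joint-space move.
- effector.command_gripper(opening, newtons=None): opening from 0.0 (shut) to 1.0 (fully open); newtons is the grip in N (None keeps the last); returns when the fingers have stopped.
- ctrl.hold(seconds).
- inverse_kinematics(position, orientation): joint angles nearest the present ones, or None.
- get_obs(): the state.
- viewer.read_camera(name): name is "side" or "top" or "wrist"; returns the picture (480x640x3 uint8, blue, green, red); there is no depth.
- viewer.camera_params(name): a dict with "fx", "fy", "cx", "cy" (pixels), "R" (3x3) and "t" (3): a world point X has camera coordinates R X + t. Camera axes: x right, y down, z forward; pixel columns grow to the right and rows downward; lengths in m; the calibration is good to about 2 mm. A picture is of the moment at which its call begins: read the wrist's pose just before it. camera_params takes no time and is no camera call; for the wrist camera it gives the pose at the moment of the call.
A pose or a line that the arm cannot do raises ctrl.IKError and nothing moves.
- order.hand_in(): hands the job in; it is judged then, once.
The state is a dict: "t": time; "joint_pos": joint angles; "joint_velocities": joint speeds; "tau": joint torques, N m; "position": TCP position; "tcp_rot": TCP orientation; "wrist_force": force on the tool from outside, world axes, zero at the start; "ft_torque": the same for the moment, N m; "grip_width": opening from 0.0 (shut) to 1.0 (fully open); "finger_force": force on a finger pad.
Only numpy, scipy, OpenCV 4.12 (cv2) and the standard library are available. Lean on these libraries where they do the work, as an engineer would, in place of code of your own. Each camera call takes 0.05 s, during which the arm holds its last target. There are 200 camera calls.

### The job

Lay the coffee turntable: take the stack of cups apart and set each cup upright in the middle of the saucer of its own colour, and stand the white sugar pot in the middle of the turntable, inside the brass ring. Set everything down gently, do not let the turntable swing round or the saucers shift, and leave the coffee pot and the coffee tin where they are.

Things in the scene. Friction and masses are not known exactly. Their poses are not given: they have to be found in the camera images.
- cup_small: small yellow cup: 54 mm across, 52 mm tall, sides straight from 12 mm up, foot 50 mm, open top (grip from outside); inside, a stacking shoulder 8 mm below the rim. Loop handle on its +y side, to 49 mm from the axis, 8 to 42 mm above the foot. Origin: centre of the underside; z up. Starts on top of the stack, its foot on the blue cup's shoulder (2.5 mm play). About 130 g.
- cup_middle: middle blue cup: 62 mm across, 56 mm tall, sides straight from 12 mm up, foot 58 mm, open top (grip from outside); inside, a stacking shoulder 8 mm below the rim. Loop handle on its +y side, to 53 mm from the axis, 12 to 46 mm above the foot. Origin: centre of the underside; z up. Starts in the stack, its foot on the red cup's shoulder (2.5 mm play). About 170 g.
- cup_large: large red cup: 70 mm across, 62 mm tall, sides straight from 12 mm up, foot 66 mm, open top (grip from outside); inside, a stacking shoulder 8 mm below the rim. Loop handle on its +y side, to 57 mm from the axis, 18 to 52 mm above the foot. Origin: centre of the underside; z up. Starts on the counter, bottom of the stack. About 220 g.
- saucer_small: yellow saucer of the small cup: loose, round, 108 mm across, its rim 13 mm high, with a flat well 72 mm across whose floor is 5 mm above its underside. Stands on the turntable, its centre 105 mm from the turntable's axis. Origin: centre of the underside; z up.
- saucer_middle: blue saucer of the middle cup: loose, round, 116 mm across, its rim 13 mm high, with a flat well 80 mm across whose floor is 5 mm above its underside. Stands on the turntable, its centre 105 mm from the turntable's axis. Origin: centre of the underside; z up.
- saucer_large: red saucer of the large cup: loose, round, 124 mm across, its rim 13 mm high, with a flat well 88 mm across whose floor is 5 mm above its underside. Stands on the turntable, its centre 105 mm from the turntable's axis. Origin: centre of the underside; z up.
- turntable: low dark wooden turntable (lazy susan): a disc 360 mm across that turns almost freely on a fixed foot, its flat top 34 mm above the counter. A thin brass ring 72 mm across is inlaid round its middle; the saucers stand round it, 120 degrees apart. Origin: on the axis at counter height (34 mm below the top). This entry is the foot: it does not turn; its yaw has no meaning.
- sugar_pot: white round sugar pot with a light wooden lid and knob, all one piece: white body 58 mm across (50 mm at the foot), 50 mm tall; lid 55 mm across to 57 mm; knob 20 mm across, from 57 to 74 mm. Starts on the counter. Origin: centre of the underside; z up. About 280 g.
- moka_pot: aluminium stove-top coffee pot, 88 mm across and 171 mm tall, with a black handle to 87 mm from its axis on its +y side and a spout on its -y side. A bystander, loose on the counter. Origin: centre of the underside.
- coffee_tin: green round coffee tin with a paper band and wooden lid, 92 mm across and 124 mm tall. A bystander, loose on the counter. Origin: centre of the underside.

How it is judged:
By the outcome, as a careful person would: the job done as asked, in the order asked, and still so for the second after the job is handed in, with the robot touching nothing.
It also fails if it takes over 115 s, if anything falls off the work surface, if the arm or the gripper's body presses on something with over 40 N, if the wrist force passes 120 N, or if a joint passes its speed limit or range.

## Working session

There is one attempt and no reset: what is moved stays moved. The work goes in short steps, each a Python script; the robot and the scene stay as the last script left them, time stands still between calls to the robot, and variables do not carry over. Pictures are saved under pics/ and viewed, at most 14 in all, crops included, and the job is handed in when it is done.

```bash
ls; mkdir -p pics
python3 - <<'E'
from workcell import *
from workcell import viewer,get_obs
import cv2,numpy as np
for n in ("top","side"):
    cv2.imwrite(f"pics/{n}0.png",viewer.read_camera(n)); p=viewer.camera_params(n); print(n,p)
o=get_obs();print(o)
E
```

```text
pics
top {'fx': 477.2427500753525, 'fy': 477.2427500753525, 'cx': 319.83899042179354, 'cy': 242.49804018653302, 'R': array([[-0.11814364, -0.99299307, -0.00261639],
       [-0.96763068,  0.11571703, -0.22427757],
       [ 0.22300883, -0.02396527, -0.97452179]]), 't': array([0.06114914, 0.58043955, 1.03387734])}
side {'fx': 447.8366058509782, 'fy': 447.8366058509782, 'cx': 319.5714613680979, 'cy': 236.93922754110707, 'R': array([[-0.90853819, -0.41779611,  0.00218413],
       [-0.31493115,  0.6813944 , -0.66069664],
       [ 0.27454822, -0.60095598, -0.75064984]]), 't': array([0.5158333 , 0.25374442, 0.82883801])}
{'t': 0.1, 'joint_pos': array([ 1.24430070e+00,  9.18113035e-02,  1.23177293e+00, -1.42128040e-05,
        1.81982067e+00, -5.67052200e-02]), 'joint_velocities': array([ 1.72714802e-03, -1.08122076e-03, -1.17673462e-03,  2.20010834e-05,
        1.05651873e-04,  5.93025445e-04]), 'tau': array([ 1.93389016e-03, -4.60212851e+01, -4.19219005e+01, -1.39202730e-04,
        1.05830084e-02, -3.11551480e-05]), 'position': array([0.15984339, 0.57804683, 0.23024313]), 'tcp_rot': array([-4.22462372e-01, -3.11272209e+00,  2.79840926e-03]), 'wrist_force': array([0.08954587, 0.48614061, 0.41939037]), 'ft_torque': array([-0.02284424, -0.0145208 , -0.01292122]), 'finger_force': 0.0, 'grip_width': 0.998796432934762}
```

View pics/top0.png

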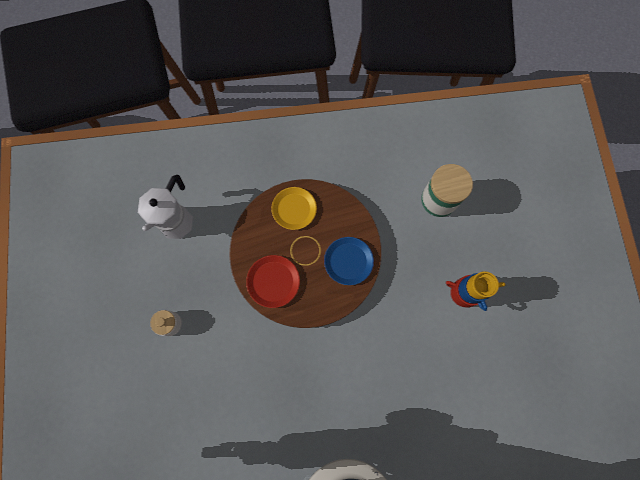

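View pics/side0.png

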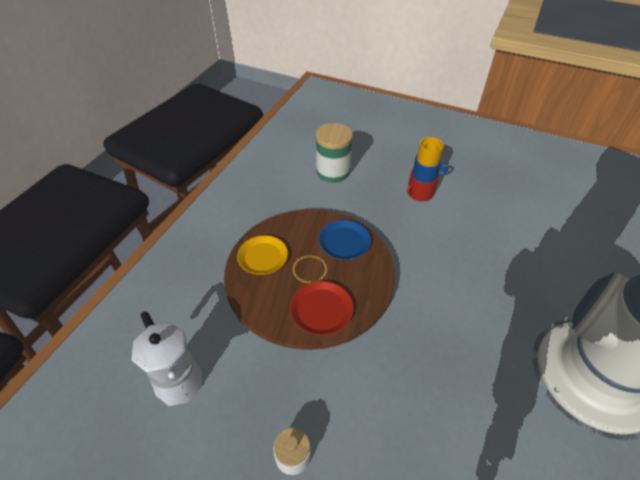

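The top view shows the turntable at about (306,251), with the yellow, blue and red saucers at (294,208), (349,261) and (273,281). The stack is at (480,287), the sugar pot at (166,322), the tin at (447,190) and the moka pot at (163,210). The side view agrees: stack at (427,170), pot at (292,452).

```bash
cat > h.py <<'E'
from workcell import ctrl,effector,inverse_kinematics,get_obs,viewer,order
import cv2,numpy as np
from scipy.optimize import least_squares
from scipy.spatial.transform import Rotation as Ro
def rays(p,uv):
    uv=np.atleast_2d(np.asarray(uv,float)); d=np.c_[(uv[:,0]-p["cx"])/p["fx"],(uv[:,1]-p["cy"])/p["fy"],np.ones(len(uv))]@p["R"]
    return -p["R"].T@p["t"],d
def plane(p,uv,z):
    c,d=rays(p,uv); return (c+d*((z-c[2])/d[:,2])[:,None])[:,:2]
def proj(p,X):
    q=np.atleast_2d(X)@p["R"].T+p["t"]; return np.c_[p["fx"]*q[:,0]/q[:,2]+p["cx"],p["fy"]*q[:,1]/q[:,2]+p["cy"]]
H=dict(yellow=[(18,150,90),(32,255,255)],blue=[(100,130,50),(125,255,255)],red=[(0,150,60),(8,255,255)],wood=[(12,50,110),(24,140,255)])
def mask(im,c):
    h=cv2.cvtColor(im,cv2.COLOR_BGR2HSV); m=cv2.inRange(h,*map(np.array,H[c]))
    if c=="red": m|=cv2.inRange(h,np.array((172,150,60)),np.array((180,255,255)))
    return m
def blobs(m,amin=60):
    cs,_=cv2.findContours(m,cv2.RETR_EXTERNAL,cv2.CHAIN_APPROX_NONE); return sorted([c[:,0] for c in cs if cv2.contourArea(c)>amin],key=lambda c:-cv2.contourArea(c.reshape(-1,1,2)))
def circ(P,r=None):
    f=(lambda x:np.hypot(*(P-x[:2]).T)-(x[2] if r is None else r)); s=least_squares(f,[*P.mean(0),.05],loss="soft_l1",f_scale=.002); return s.x
def down(a):  # tool down, closing line (tool y) at world angle a
    y=np.array([np.cos(a),np.sin(a),0]); z=np.array([0,0,-1.]); return Ro.from_matrix(np.c_[np.cross(y,z),y,z]).as_rotvec()
E
python3 - <<'E'
from h import *
I={n:(viewer.read_camera(n),viewer.camera_params(n)) for n in("top","side")}
for n,(im,p) in I.items():
    print(n,-p["R"].T@p["t"])
    for c in("yellow","blue","red","wood"):
        for b in blobs(mask(im,c)):
            x=circ(plane(p,b,.047)); u,w=b.mean(0),cv2.contourArea(b.reshape(-1,1,2)); print(c,u.round(),w,x.round(4))
E
```

```text
top [0.33831172 0.01833109 1.13787556]
yellow [294. 208.] 1473.0 [0.6801 0.0435 0.0528]
yellow [484. 285.] 651.0 [ 0.4438 -0.3683  0.0338]
blue [349. 261.] 1774.0 [ 0.5378 -0.0698  0.0557]
blue [472. 293.] 243.0 [ 0.4379 -0.35    0.0329]
red [273. 281.] 2190.5 [0.5111 0.1103 0.0611]
red [460. 292.] 236.5 [ 0.4345 -0.3271  0.0335]
wood [451. 183.] 1225.5 [ 0.6971 -0.3409  0.049 ]
wood [162. 322.] 343.5 [0.4477 0.3697 0.0251]
side [0.32101027 0.54070828 0.78868856]
yellow [262. 255.] 1562.5 [0.6834 0.0418 0.054 ]
yellow [430. 151.] 535.5 [ 0.4535 -0.4537  0.0504]
yellow [309. 267.] 105.5 [0.5751 0.0353 0.0337]
blue [344. 239.] 1480.0 [ 0.5404 -0.0715  0.0549]
blue [429. 171.] 392.0 [ 0.4366 -0.3681  0.037 ]
red [321. 308.] 2734.5 [0.5139 0.1086 0.0619]
red [422. 187.] 419.5 [ 0.433  -0.2984  0.0365]
wood [458.  76.] 5112.5 [ 0.7077 -1.186   0.5309]
wood [292. 446.] 906.0 [0.4507 0.3627 0.0264]
wood [333. 135.] 719.0 [ 0.7139 -0.4104  0.055 ]
wood [540. 130.] 67.0 [  2.1611 444.8334 445.5109]
wood [625.   1.] 64.5 [ 0.0157 -1.83    0.0836]
wood [252. 137.] 62.0 [124.2261  -0.295  123.3119]
```

Run:
```python
from h import *
ctrl.move_ptp([.50,.03,.42],down(np.pi/2)); p=viewer.camera_params("wrist"); im=viewer.read_camera("wrist"); cv2.imwrite("pics/w1.png",im)
print("cam",-p["R"].T@p["t"],p["R"][2],get_obs()["t"])
for c in("yellow","blue","red"):
    for b in blobs(mask(im,c),2000): print(c,b.min(0),b.max(0),circ(plane(p,b,.047)).round(4))
ctrl.move_ptp([.435,-.337,.32],down(np.pi/2)); p=viewer.camera_params("wrist"); im=viewer.read_camera("wrist"); cv2.imwrite("pics/w2.png",im)
print("cam",-p["R"].T@p["t"],p["R"][2],get_obs()["t"],get_obs()["joint_pos"])
for c in("yellow",):
    for b in blobs(mask(im,c),500): print(c,b.min(0),b.max(0),circ(plane(p,b,.154)).round(4))
np.savez("w2.npz",**p)
```

```text
cam [0.41980466 0.03165899 0.56104389] [ 0.31500223  0.00111538 -0.94909028] 2.6417
yellow [292 258] [359 318] [0.6825 0.044  0.0537]
blue [212 165] [288 238] [ 0.5404 -0.0691  0.0558]
red [329 142] [413 225] [0.5139 0.1102 0.0614]
cam [ 0.35518001 -0.33508738  0.46191756] [ 3.16510365e-01  7.95029456e-04 -9.48588718e-01] 4.125 [-7.18961694e-01 -6.80348665e-03  1.17141672e+00  3.99452302e-04
  1.97582676e+00 -2.29133284e+00]
yellow [548 329] [626 389] [ 0.5952 -0.0532  0.038 ]
yellow [267 178] [346 240] [ 0.4347 -0.3378  0.0282]
```

View pics/w1.png

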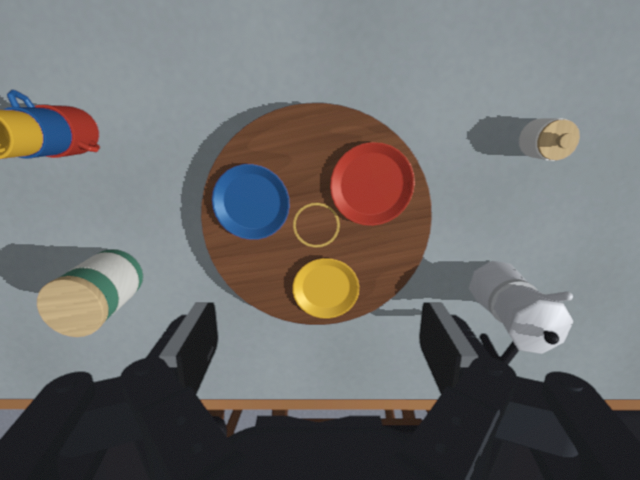

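View pics/w2.png

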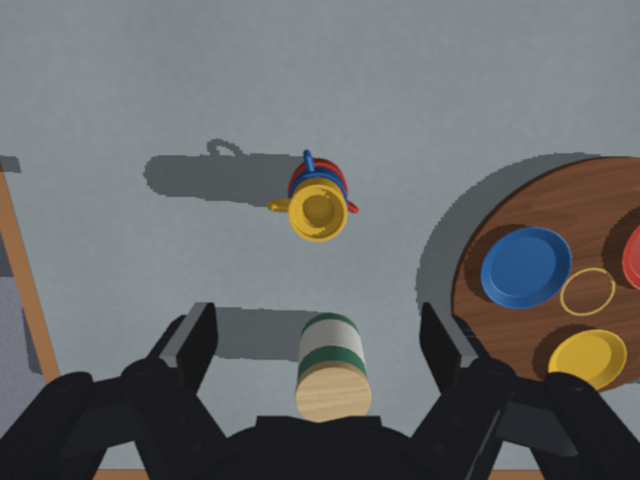

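The wrist view agrees with the other cameras on the saucers: blue (250,202), red (372,184), yellow (326,288), ring (317,225). Over the stack, the yellow rim is centred at about (318,209). The yellow handle points left (-y), the blue one up to (308,155) (-x) and the red one right to (355,209) (+y).

```bash
cat >> h.py <<'E'
def rim(im,p,c,z,r,guess,hdl):
    """outer rim circle: contour points on the far side from the camera's foot and away from the handle"""
    b=max((q for q in blobs(mask(im,c),300)),key=lambda q:-np.hypot(*(plane(p,q,z).mean(0)-guess)))
    P=plane(p,b,z); c0=np.array(guess,float); cam=(-p["R"].T@p["t"])[:2]
    for _ in range(6):
        d=P-c0; n=np.hypot(*d.T); v=(c0-cam)/np.hypot(*(c0-cam)); hv=np.array([np.cos(hdl),np.sin(hdl)])
        k=(d@v>-.2*n)&(d@hv<.75*n)&(abs(n-r)<.006); c0=circ(P[k],r)[:2]
    e=np.hypot(*(P[k]-c0).T)-r
    return c0,k.sum(),e.std()
E
python3 - <<'E'
from h import *
p=dict(np.load("w2.npz")); im=cv2.imread("pics/w2.png")
print(rim(im,p,"yellow",.154,.027,(.436,-.338),-np.pi/2))
for a in (0,np.pi,np.pi/2,-np.pi/2):
    for P in ([.435,-.338,.112],[.435,-.338,.3],[.6825,.044,.049],[.54,-.07,.049],[.5135,.11,.049],[.446,.365,.02]):
        q=inverse_kinematics(P,down(a)); print(round(a,2),P,None if q is None else np.round(q,2))
E
```

```text
(array([ 0.43622901, -0.33668074]), np.int64(68), np.float64(0.0004979720831544347))
0 [0.435, -0.338, 0.112] [-0.72 -0.03  1.57 -0.    1.61 -0.72]
0 [0.435, -0.338, 0.3] [-0.72 -0.02  1.22 -0.    1.94 -0.72]
0 [0.6825, 0.044, 0.049] [ 0.01  0.35  1.26 -0.    1.53  0.01]
0 [0.54, -0.07, 0.049] [-0.19 -0.02  1.66 -0.    1.49 -0.19]
0 [0.5135, 0.11, 0.049] [ 0.15 -0.07  1.72 -0.    1.49  0.15]
0 [0.446, 0.365, 0.02] [ 0.63  0.09  1.61 -0.    1.44  0.63]
3.14 [0.435, -0.338, 0.112] [-0.72 -0.03  1.57  0.    1.61  2.42]
3.14 [0.435, -0.338, 0.3] [-0.72 -0.02  1.22  0.    1.94  2.42]
3.14 [0.6825, 0.044, 0.049] None
3.14 [0.54, -0.07, 0.049] None
3.14 [0.5135, 0.11, 0.049] None
3.14 [0.446, 0.365, 0.02] [ 0.63  0.09  1.61  0.    1.44 -2.51]
1.57 [0.435, -0.338, 0.112] [-0.72 -0.03  1.57  0.    1.61 -2.29]
1.57 [0.435, -0.338, 0.3] [-0.72 -0.02  1.22  0.    1.94 -2.29]
1.57 [0.6825, 0.044, 0.049] [ 0.01  0.35  1.26 -0.    1.53 -1.56]
1.57 [0.54, -0.07, 0.049] [-0.19 -0.02  1.66  0.    1.49 -1.76]
1.57 [0.5135, 0.11, 0.049] [ 0.15 -0.07  1.72 -0.    1.49 -1.42]
1.57 [0.446, 0.365, 0.02] [ 0.63  0.09  1.61 -0.    1.44 -0.94]
-1.57 [0.435, -0.338, 0.112] [-0.72 -0.03  1.57 -0.    1.61  0.85]
-1.57 [0.435, -0.338, 0.3] [-0.72 -0.02  1.22 -0.    1.94  0.85]
-1.57 [0.6825, 0.044, 0.049] [ 0.01  0.35  1.26 -0.    1.53  1.59]
-1.57 [0.54, -0.07, 0.049] [-0.19 -0.02  1.66 -0.    1.49  1.38]
-1.57 [0.5135, 0.11, 0.049] [ 0.15 -0.07  1.72 -0.    1.49  1.72]
-1.57 [0.446, 0.365, 0.02] [ 0.63  0.09  1.61 -0.    1.44  2.2 ]
```

Run:
```python
from h import *
ctrl.move_ptp([.4355,-.337,.30],down(0)); ctrl.hold(.2); p=viewer.camera_params("wrist"); im=viewer.read_camera("wrist")
c,k,e=rim(im,p,"yellow",.154,.027,(.4355,-.337),-np.pi/2); print(c,k,e)
c=(c+[.4362,-.3367])/2 if np.hypot(*(c-[.4362,-.3367]))<.004 else exit("disagree")
ctrl.servo_line([*c,.30]); ctrl.servo_line([*c,.112],velocity=.12)
effector.command_gripper(.75,25); o=get_obs(); print(o["grip_width"],o["wrist_force"])
w=[]
for g in (.70,.66,.5): 
    effector.command_gripper(g,25); o=get_obs(); print(g,o["grip_width"],o["finger_force"],o["wrist_force"].round(2),o["ft_torque"].round(2))
    
cv2.imwrite("pics/w3.png",viewer.read_camera("wrist")); print(o["position"],get_obs()["t"],c)
```

```text
[ 0.43821442 -0.33305887] 59 0.0007489650023393248disagree
```

Run:
```python
from h import *
p=viewer.camera_params("wrist"); im=viewer.read_camera("wrist")
print("cam",-p["R"].T@p["t"],get_obs()["position"])
for c,col in (([.4362,-.3367],(0,255,0)),([.4382,-.3331],(255,0,255))):
    t=np.linspace(0,2*np.pi,60); uv=proj(p,np.c_[c[0]+.027*np.cos(t),c[1]+.027*np.sin(t),0*t+.154]); cv2.polylines(im,[uv.round().astype(int)],True,col,1)
u=proj(p,[[.437,-.335,.154]])[0].astype(int); s=75
cv2.imwrite("pics/w3.png",cv2.resize(im[max(u[1]-s,0):u[1]+s,u[0]-s:u[0]+s],None,fx=4,fy=4,interpolation=cv2.INTER_NEAREST)[:600]); print(u)
```

```text
cam [ 0.43620543 -0.25481521  0.44138758] [ 0.43549319 -0.33700776  0.2999918 ]
[318 217]
```

View pics/w3.png

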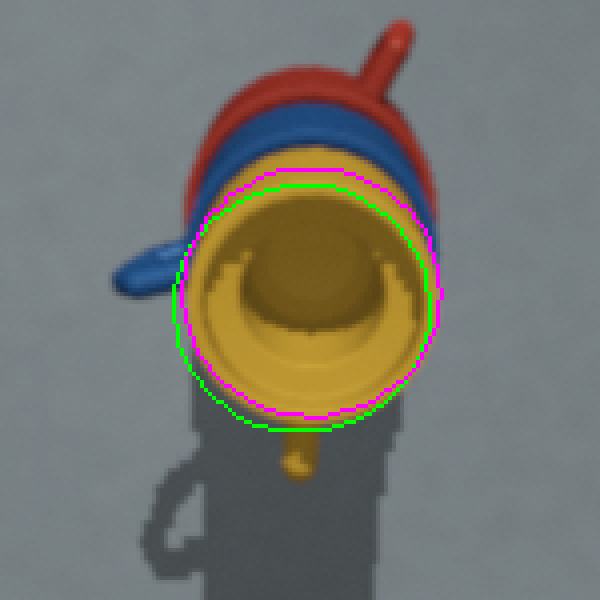

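The crop shows the yellow rim centred at about (308,300). My fit (magenta) cut off the part of the rim by the handle and came out about 1.7 mm too high, so I'll exclude less there.

```bash
sed -i 's/d@hv<.75\*n/d@hv<.95*n/; s/d@v>-.2\*n/d@v>.05*n/' h.py
python3 - <<'E'
from h import *
a=rim(cv2.imread("pics/w2.png"),dict(np.load("w2.npz")),"yellow",.154,.027,(.4365,-.336),-np.pi/2)
p=viewer.camera_params("wrist"); im=viewer.read_camera("wrist")
b=rim(im,p,"yellow",.154,.027,(.4365,-.336),-np.pi/2); print(a,b)
c=(a[0]+b[0])/2
if np.hypot(*(a[0]-b[0]))>.0035: exit("disagree")
ctrl.servo_line([*c,.30]); ctrl.servo_line([*c,.112],velocity=.12)
for g in (.75,.70,.66,.5): 
    effector.command_gripper(g,25); o=get_obs(); print(g,o["grip_width"],o["finger_force"],o["wrist_force"].round(2),o["ft_torque"].round(2))
cv2.imwrite("pics/w4.png",viewer.read_camera("wrist")); cv2.imwrite("pics/s4.png",viewer.read_camera("side")[80:280,300:560]);print(o["position"],get_obs()["t"],c)
E
```

```text
(array([ 0.43604495, -0.33610742]), np.int64(70), np.float64(0.0005802237919557167)) (array([ 0.43819545, -0.33371429]), np.int64(66), np.float64(0.0006721024867919463))
0.75 0.7492718961409025 0.0 [-0.21 -0.58  0.21] [-0.03  0.03  0.02]
0.7 0.7014127837552485 0.0 [0.69 0.15 0.15] [-0.02  0.01 -0.07]
0.66 0.6584268527488742 0.0 [ 0.32 -0.5   0.19] [ 0.02 -0.05 -0.05]
0.5 0.6264977872360713 26.64645218057558 [ 1.2  -0.06  0.25] [ 0.03 -0.05 -0.02]
[ 0.43724177 -0.33494111  0.11211344] 8.95 [ 0.4371202  -0.33491086]
```

```bash
cat >> h.py <<'E'
SA={"yellow":(.6825,.0440),"blue":(.5400,-.0697),"red":(.5136,.1096)}
def place(xy,a,ztouch,up=.30,rel=.12,fz=1.5):
    xy=np.asarray(xy)
    ctrl.move_ptp([*xy,up-.06],down(a)); ctrl.servo_line([*xy,ztouch+.03]); ctrl.servo_line([*xy,ztouch+.006],velocity=.05); ctrl.hold(.3)
    f0=np.mean([get_obs()["wrist_force"][2] for _ in range(1)]); z=ztouch+.006
    while z>ztouch-.006:
        z-=.0007; ctrl.servo_line([*xy,z],velocity=.02); ctrl.hold(.05); f=get_obs()["wrist_force"][2]-f0
        if f>fz: break
    o=get_obs(); print("touch z",round(z,4),"df",round(f,2),"w",o["grip_width"],o["wrist_force"].round(2),"t",o["t"])
def release(g,up=.28):
    w=get_obs()["grip_width"]
    for k in np.arange(w+.01,g,.015): effector.command_gripper(k)
    o=get_obs(); P=o["position"].copy(); print("rel",o["grip_width"],o["wrist_force"].round(2))
    ctrl.servo_line([P[0],P[1],P[2]+.05],velocity=.06); ctrl.servo_line([P[0],P[1],up])
E
python3 - <<'E'
from h import *
P=get_obs()["position"]
ctrl.servo_line([P[0],P[1],.16],velocity=.06); ctrl.servo_line([P[0],P[1],.27]); o=get_obs(); print(o["wrist_force"].round(2),o["grip_width"],o["t"])
im=viewer.read_camera("side"); cv2.imwrite("pics/s5.png",cv2.resize(im[40:300,220:560],None,fx=2,fy=2))
place(SA["yellow"],0,.049,.30)
cv2.imwrite("pics/w5.png",viewer.read_camera("wrist"))
E
```

```text
[ 0.13 -0.12 -1.99] 0.6326519472259765 10.7833
touch z 0.0543 df 1.68 w 0.6273182169744438 [-0.62  0.05 -0.57] t 14.95
```

View pics/s5.png

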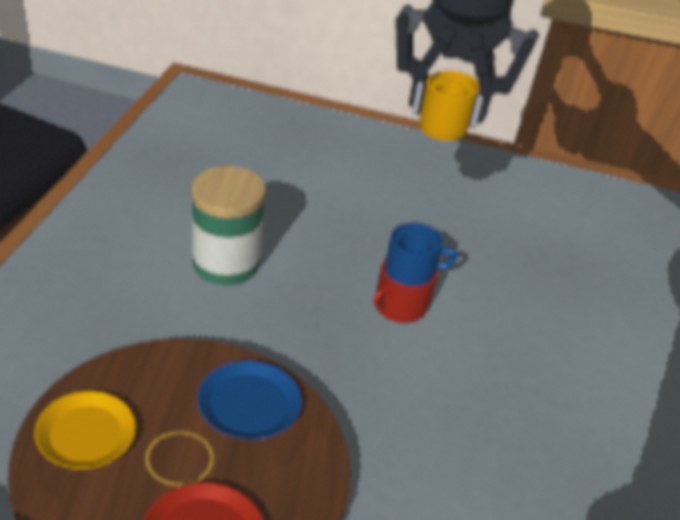

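View pics/w5.png

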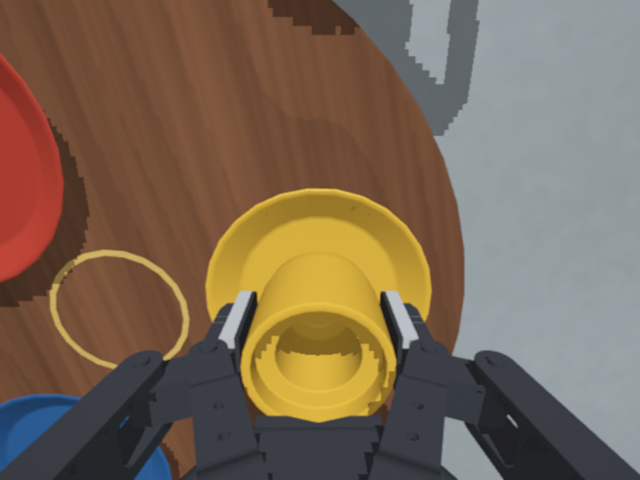

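The side crop shows the yellow cup lifted clean, with blue and red still stacked. In the wrist view the cup (columns 241–396) is centred on the saucer (206–431). The touch reading came about 5 mm early, so I'll average the force before lowering further.

```bash
sed -i 's/f0=np.mean.*range(1)\]); z=/f0=fza(); z=/; s/ctrl.hold(.05); f=get_obs()\["wrist_force"\]\[2\]-f0/f=fza()-f0/' h.py
cat >> h.py <<'E'
def fza(n=6):
    v=[]
    for _ in range(n): ctrl.hold(.03); v.append(get_obs()["wrist_force"][2])
    return np.mean(v)
E
python3 - <<'E'
from h import *
P=get_obs()["position"]; z=P[2]; f=fza(); print(z,f); f0=-1.3 if f>-1 else f
while z>.042:
    z-=.0007; ctrl.servo_line([SA["yellow"][0],SA["yellow"][1],z],velocity=.02); f=fza(4); print(round(z,4),round(f,2))
    if f>1.2: break
print(get_obs()["t"])
E
```

```text
0.05424942598696801 -1.473262337036705
0.0535 -1.81
0.0528 -2.16
0.0521 -1.57
0.0514 -1.77
0.0507 -1.75
0.05 -1.7
0.0493 -1.91
0.0486 1.88
18.2667
```

```bash
sed -i 's/ztouch+.006/ztouch+.003/g; s/z-=.0007/z-=.0006/' h.py; sed -i 's/def fza(n=6)/def fza(n=4)/' h.py
cat >> h.py <<'E'
def grab(c,z,g=.3,N=25,up=.27,steps=()):
    ctrl.servo_line([*c,z+.06]); ctrl.servo_line([*c,z],velocity=.1)
    for k in (*steps,g): effector.command_gripper(k,N)
    o=get_obs(); print("grab",o["grip_width"],o["finger_force"],o["wrist_force"].round(2))
    ctrl.servo_line([*c,z+.04],velocity=.06); ctrl.servo_line([*c,up]); o=get_obs(); print("lift",o["wrist_force"].round(2),o["grip_width"],o["t"])
E
python3 - <<'E'
from h import *
release(.80)
c=np.array([.437,-.335])
ctrl.move_ptp([*c,.28],down(0)); effector.command_gripper(1.0)
R=[]
for a in (0,np.pi/2 if False else -np.pi/2):
    ctrl.move_ptp([*c,.26],down(a)); ctrl.hold(.2); p=viewer.camera_params("wrist"); im=viewer.read_camera("wrist"); cv2.imwrite(f"pics/b{len(R)}.png",im); R.append(rim(im,p,"blue",.110,.031,c,np.pi)); print(R[-1],get_obs()["t"])
    np.savez(f"b{len(R)-1}.npz",**p)
im=viewer.read_camera("side"); p=viewer.camera_params("side"); cv2.imwrite("pics/s6.png",im)
E
```

```text
rel 0.7985949427629926 [ 0.74 -0.48  0.79]
(array([ 0.43807133, -0.33393965]), np.int64(86), np.float64(0.0005666207950469656)) 25.6833
(array([ 0.44090504, -0.33585485]), np.int64(75), np.float64(0.0011765339207690673)) 27.3333
```

View pics/b1.png

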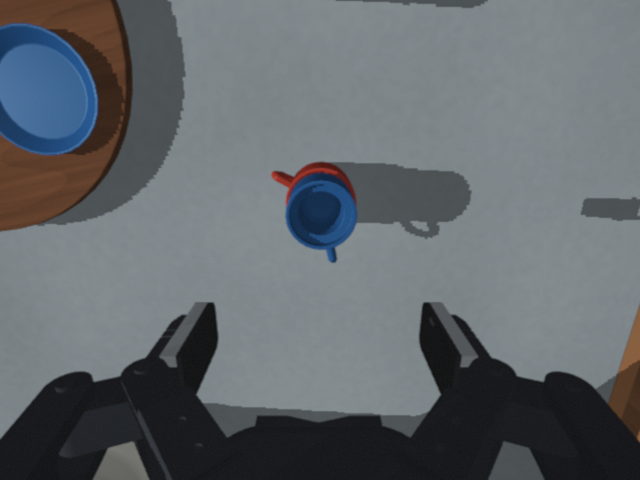

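View pics/s6.png

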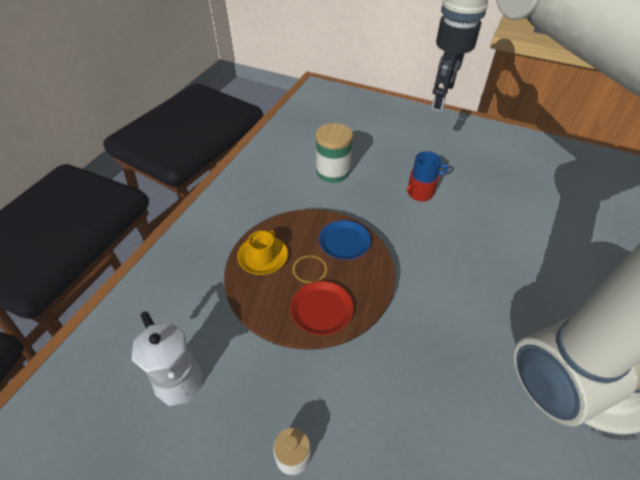

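The yellow cup sits in its saucer at about (262,246) in the side view, and nothing else has moved. In the wrist view the blue rim is at about (320,213), with its handle at -x (332,255) and the red handle at (277,175). Opposing wrist views differ by about 2 mm towards the camera, which puts the stack axis near (0.438,-0.336).

Run:
```python
from h import *
a=-np.pi/2; c=np.array([.4383,-.336])
ctrl.servo_line([*c,.26]); grab(c,.064,.5,steps=(.85,))
p=viewer.camera_params("side"); im=viewer.read_camera("side"); cv2.imwrite("pics/s7.png",cv2.resize(im[40:340,220:560],None,fx=2,fy=2))
place(SA["blue"],a,.049)
```

```text
grab 0.7332194808938373 26.857362253203974 [ 0.03 -0.61  4.02]
lift [ 0.6   0.12 -2.27] 0.7306207867304279 32.0667
touch z 0.0496 df 2.82 w 0.7357207112803521 [ 0.71 -0.19  1.21] t 37.1083
```

View pics/s7.png

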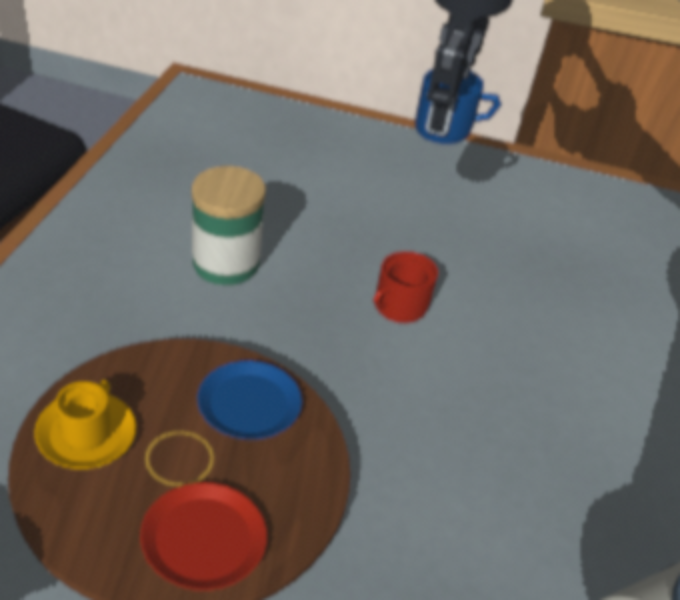

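Blue was lifted alone and red stayed put. Blue has now touched down in its saucer at the expected height.

Run:
```python
from h import *
release(.88,.26)
c=np.array([.438,-.336])
ctrl.move_ptp([*c,.22],down(-np.pi/2)); effector.command_gripper(1.0); ctrl.hold(.2)
p=viewer.camera_params("wrist"); A=rim(viewer.read_camera("wrist"),p,"red",.062,.035,c,1.8)
ctrl.move_ptp([*c,.22],down(0)); ctrl.hold(.2)
p=viewer.camera_params("wrist"); im=viewer.read_camera("wrist"); B=rim(im,p,"red",.062,.035,c,1.8); print(A,B,get_obs()["t"])
cv2.imwrite("pics/r0.png",im)
```

```text
rel 0.8692853467984256 [-0.1  0.3 -0.1]
(array([ 0.44103124, -0.33535358]), np.int64(88), np.float64(0.0004577589740737468)) (array([ 0.43834483, -0.3335046 ]), np.int64(105), np.float64(0.0007839720031516604)) 44.5417
```

View pics/r0.png

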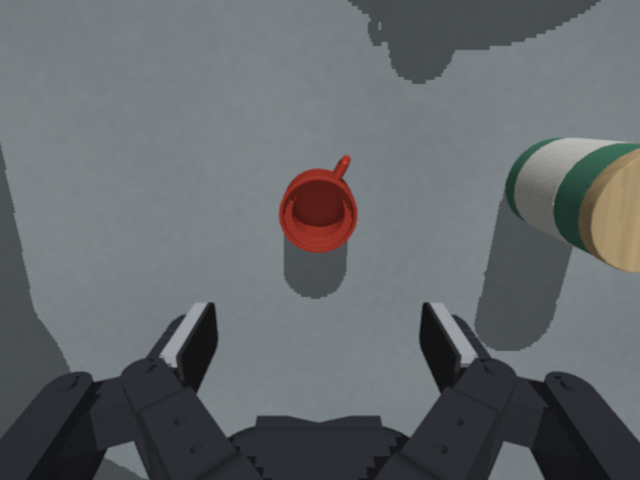

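The wrist view shows the red cup's rim at (318,210) and its handle at (344,160), about 62° in world axes. I'll grip at -28°, square to the handle, and carry it without turning.

Run:
```python
from h import *
a=-.49; c=np.array([.4384,-.3355])
ctrl.move_ptp([*c,.2],down(a)); grab(c,.010,.6,N=30,steps=(.9,),up=.2)
place(SA["red"],a,.049,up=.28)
cv2.imwrite("pics/t8.png",viewer.read_camera("top"))
release(1.0,.26)
c=np.array([.446,.365])
ctrl.move_ptp([*c,.22],down(np.pi/2)); effector.command_gripper(1.0); ctrl.hold(.2)
im=viewer.read_camera("side"); cv2.imwrite("pics/s8.png",im)
p=viewer.camera_params("wrist"); im=viewer.read_camera("wrist"); cv2.imwrite("pics/p0.png",im); print(-p["R"].T@p["t"])
for b in blobs(mask(im,"wood"),500): print(b.min(0),b.max(0),circ(plane(p,b,.057)))
ctrl.move_ptp([*c,.22],down(0)); ctrl.hold(.2)
p=viewer.camera_params("wrist"); im=viewer.read_camera("wrist")
for b in blobs(mask(im,"wood"),500): print(b.min(0),b.max(0),circ(plane(p,b,.057)))
print(get_obs()["t"])
```

```text
grab 0.8145442807590587 34.7511126101017 [-0.94 -0.1   4.05]
lift [ 0.17  0.11 -2.02] 0.8127729601169298 49.3
touch z 0.049 df 6.58 w 0.8146738230101663 [-1.04  0.7   5.75] t 55.0917
rel 0.9857283749216633 [-0.04  0.07 -0.96]
[0.36579451 0.36601813 0.36139485]
[289 185] [346 243] [0.44904692 0.36784666 0.02466888]
[615 341] [639 426] [0.58123632 1.02716518 0.33671736]
[291 184] [350 241] [0.44906707 0.36738412 0.02572311]
63.525
```

View pics/s8.png

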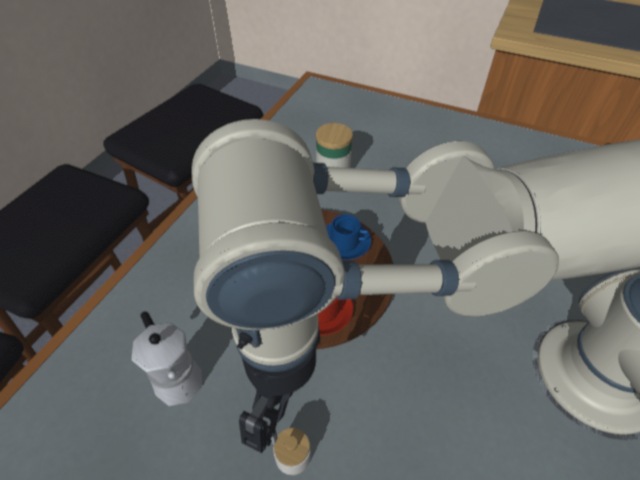

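View pics/p0.png

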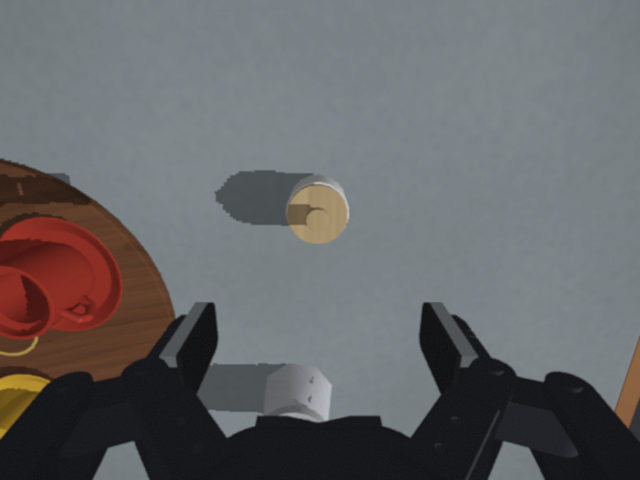

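Red is in its saucer, and the sugar pot's lid is at (318,213) in the wrist view, about (0.4495, 0.367). The turntable axis is (0.579, 0.0275), from the mean of the saucers and the ring in the side view. I'll align the fingers with the yellow/gap direction.

```bash
sed -i 's/z-=.0006/z-=.0004/' h.py
python3 - <<'E'
from h import *
a=.15; c=np.array([.4495,.367]); X=np.array([.579,.0275])
ctrl.move_ptp([*c,.2],down(a)); grab(c,.008,.4,N=35,steps=(.8,),up=.24)
ctrl.move_ptp([*X,.24],down(a)); ctrl.hold(.1); cv2.imwrite("pics/w9.png",viewer.read_camera("wrist"))
place(X,a,.042,up=.30)
release(.77,.24)
ctrl.move_ptp([.40,-.2,.33],down(np.pi/2)); ctrl.hold(.2)
for n in("top","side"):
    im=viewer.read_camera(n);p=viewer.camera_params(n); cv2.imwrite(f"pics/f_{n}.png",im)
    for k in SA:
        for b in blobs(mask(im,k),700): print(n,k,circ(plane(p,b,.047)).round(4))
t=cv2.imread("pics/f_top.png"); s=cv2.imread("pics/f_side.png")
cv2.imwrite("pics/f.png",np.hstack([cv2.resize(t[170:340,220:390],(400,400)),cv2.resize(s[190:360,215:405],(400,400))]))
print(get_obs()["t"])
E
```

```text
grab 0.6628267931209638 38.49158374066974 [-0.6   0.28  3.7 ]
lift [ 0.27 -0.44 -3.8 ] 0.6626960146718447 68.3917
touch z 0.0422 df 4.44 w 0.6587214969320019 [-2.04  0.12  1.66] t 75.225
rel 0.7608483724003986 [1.38 0.1  0.63]
top yellow [0.6802 0.0435 0.0524]
top blue [ 0.5373 -0.0692  0.0556]
top red [0.5117 0.1109 0.0611]
side yellow [0.6853 0.0384 0.0561]
side blue [ 0.5408 -0.0753  0.0571]
side red [0.5154 0.107  0.0633]
80.9667
```

View pics/f.png

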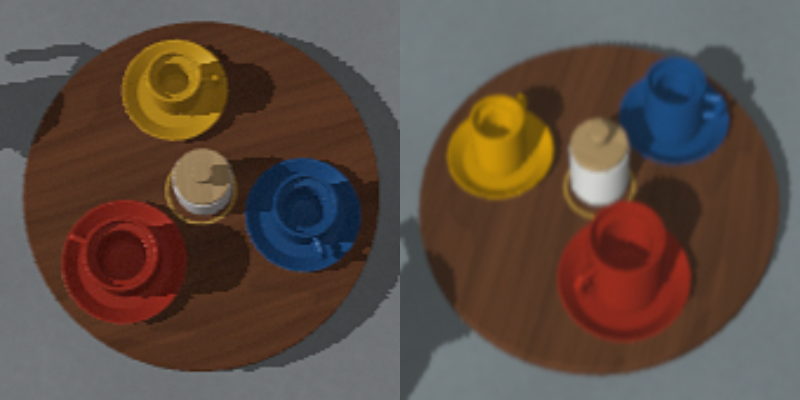

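The final views show every cup upright in its own saucer and the pot inside the ring. Cup offsets match the expected parallax within about 3 mm, the saucers' top-view fits are within about 1 mm of the start, and the gripper is clear.

```bash
python3 -c "
from h import *
print(order.hand_in())"
```

```text
the job is handed in; nothing more can be done
None
```

I handed in the job at about 81 s: all three cups stand upright in their own saucers, the sugar pot is inside the brass ring, and the turntable and saucers did not visibly move; no verdict came back.

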